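# Shift the column selector to the long column

## Task

The lever of the chromatography column selector stands in one arm of its H-shaped gate. Push it with the fingertips through the gate and into the other arm, fully home at the end that lies beside the longest of the four steel columns clipped on the selector, then move clear. Do not take the lever between the fingers, and leave the vials on the selector and the other things on the bench where they are.

Things in the scene. Friction and masses are not known exactly. Their poses are not given: they have to be found in the camera images.
- selector: Column selector, a white box with an aluminium gate plate on top, 200 (x) by 380 (y) by 120 mm high, fixed to the bench. Origin: centre of its underside; at yaw 0 +x points away from the robot, +y left. On the plate stand only four columns (20 mm high, at |y| over 80 mm) and two vials (33 mm high, near x = 0, |y| = 105 to 145 mm).
- gate (a point): Centre of the H-shaped opening, in the plate's top face; axes as the selector's. Two arms along x, at y = +22 and -22 mm, reach from x = -36 to +36 mm; a crossbar along y at x = 0 joins them. All are 16 mm wide, with inner corners rounded by 6 mm. The lever's 10 mm stem runs in it and changes arms only through the crossbar; it starts anywhere along the arm at +y.
- lever_stem (a point): Point on the lever's axis 110 mm from its pivot, level with the plate's top when upright: tells where in the H the stem is. Fully home at an arm end it stands at its stops, x = +28 or -28 mm and y = +22 or -22 mm from the gate's centre. Axes: z along the lever; x and y as the selector's when upright.
- lever_grip (a point): Point on the lever's axis in the black round barrel of the lever, 32 mm above lever_stem along the lever. The barrel is 20 mm in diameter (16 mm at its lower end), from 12 to 52 mm above lever_stem along the axis; below it is the bare 10 mm stem. Same axes as lever_stem.
- lever_along (a joint): Tilt of the lever along the selector's x, rad: 0 upright (stem in the crossbar's line), positive towards +x, stops at -0.257 and +0.257 (ends of the arms). The pivot lies 110 mm below the gate's centre. The lever stays where it is left; 2 to 3 N at the barrel moves it, either way.
- lever_across (a joint): Tilt of the lever across, rad: positive towards the selector's +y, stops at -0.203 and +0.203 (the two arms). Same pivot and friction.
- column_long: The longest column: a steel tube lying clipped on the plate along the selector's y, 100 mm long, 17 mm thick, fixed; the other three are 50 mm long. Origin: centre of its underside, axes as the selector's. It lies at y = -130 mm, x = +28 or -28 mm from the gate's centre: the arm end it marks has the same x and is 108 mm nearer the gate's centre in y.
- vial_a_mid (a point): Centre of a vial, 15 mm in diameter, 33 mm high, loose on the gate plate.
- vial_b_mid (a point): Centre of a second vial like it, on the plate's other side.
- solvent_bottle_mid (a point): Centre of the brown solvent bottle, 86 mm in diameter, 180 mm high, loose on the bench.
- ferrule_jar_mid (a point): Centre of a white jar, 56 mm in diameter, 60 mm high, loose on the bench.
- beaker_mid (a point): Centre of the glass beaker, 72 mm in diameter, 90 mm high, loose on the bench.
- spanner_grip (a point): Handle of a spanner lying on the bench, 130 mm long.
- tip_box_mid (a point): Centre of the grey pipette-tip box, 120 by 85 by 60 mm, loose on the bench.

How it is judged:
By the outcome, as a careful person would: the job done as asked, in the order asked, and still so for the second after the job is handed in, with the robot touching nothing.
It also fails if it takes over 48 s, if anything falls off the work surface, if the arm or the gripper's body presses on something with over 40 N, if the wrist force passes 120 N, or if a joint passes its speed limit or range.

## Robot

A 7-joint arm with a two-finger parallel gripper is mounted at the origin on the work surface. World frame = base frame: x ahead of the robot, y to its left, z up, the work surface at z = 0. Lengths are in mm, angles in rad, forces in N, time in s.
With the tool pointing down it reaches from about 400 to 925 mm from the base axis. Payload 5.6 kg.
Tool frame: the origin (TCP) lies at the very end of the fingers, on their centre line; the grasp point (between the pads) lies 19 mm behind it; z points along the fingers, y is the line along which they close (so a half turn about z gives the same grasp; the last joint's range is limited). The gripper opens to 85 mm and grips with 20 to 120 N. Pads are 22 mm wide; open, the fingers measure 114 mm over their backs; the gripper's body (76 mm by 85 mm) begins 54 mm behind the grasp point. The pads swing forward as they close: fully open they stand 13 mm farther back than shut.
Start: joints at [-1.324, 0.468, -0.012, 1.603, 0.006, 1.071, -0.056], TCP at [185.785, 622.89, 231.29] pointing down, gripper open.
Joint ranges: [-2.53, 2.53], [-0.31, 2.02], [-1.57, 1.55], [0.28, 2.44], [-1.29, 4.43], [0.15, 1.84], [-2.92, 2.92]. Speed limits (rad/s): [2.57, 2.57, 3.14, 3.14, 3.14, 3.14, 3.14].

## Interface

Orientations are given as a rotation vector (axis times angle).
In Python, from bench import status, vision, robot, nets gives the robot as it stands.
- The arm moves only by the tool jog_arm, never from a script. Its argument "commands" is a list that holds one entry, the list of rows, each a list of 5 numbers: the shift along the world's x, y, z in mm, then the turn about the world's z in degrees, then the gripper command: -1 is shut, 1 is fully open, values between are in proportion. A call has exactly 8 rows; each row shifts and turns the commanded pose from where the row before left it; what a row does not reach is not made up. A row lasts 1/10 s, in which the tool goes at most 50 mm and 8.59 degrees, less where a joint would pass 70% of its speed; a pose out of reach is approached as far as the arm can. A call is refused whole if a number of a shift passes 50 or a number of a turn 8.59, either way. A call with a gripper value outside its range is refused whole. The fingers move at their own pace and stop on an object; "force" is the grip in N (left out, the last holds). Time passes only in rows, so rows that do not move let the fingers close, or fill a call up. It gives the time, the measured TCP pose, the force, the opening and the grip force at its end, in the units of the state.
- status.read_state(): the state, without advancing time (a new reading comes with each control period).
- vision.grab_frame(name): name is "side" or "top"; returns (picture, depth): 480x640x3 uint8, red, green, blue; 480x640 float32, mm along the optical axis (not along the pixel's ray), 0 where there is no reading.
- vision.calibration(name): a dict with "camera_matrix" (3x3 intrinsics, pixels), "R" (3x3) and "t" (3): a world point X has camera coordinates R X + t. Camera axes: x right, y down, z forward; pixel columns grow to the right and rows downward; lengths in mm; the calibration is good to about 2 mm. A picture is of the moment at which its call begins. calibration takes no time and is no camera call.
- robot.sign_off(): hands the job in; it is judged then, once.
Trained networks look in the newest picture that a camera, given by its name, has taken for a name from the list of things; names that differ only in an ending like _2 or _b are one class to them, and where a whole thing is asked for, a point or a joint stands for the part that bears it (a point fixed in the world has none). Each returns a list of dicts, best first, with "confidence" (0 to 1); they miss things now and then, are a little off and sometimes report something else, mostly with a low value. They report only what shows in the picture. A call takes as long as a camera call.
- nets.search_frame(label, camera): "xy" ([column, row] in pixels, amid what is visible of it).
- nets.tip_of(label, camera): "xy" ([column, row] in pixels: a listed point, or the origin of a listed thing).
The state is a dict: "time_s": time; "q": joint angles; "joint_velocities": joint speeds; "tau": joint torques, N m; "tcp_pos": TCP position; "tool_rot": TCP orientation; "contact_force": force on the tool from outside, world axes, zero at the start; "moment": the same for the moment, N m; "grip_width": finger opening in mm; "grasp_force": force on a finger pad.
Only numpy, scipy, OpenCV 4.12 (cv2) and the standard library are available. Lean on these libraries where they do the work, as an engineer would, in place of code of your own. Each camera call takes 0.05 s, during which the arm holds its last target. There are 200 camera calls.

## Working session

There is one attempt and no reset: what is moved stays moved. The work goes in short steps, Python scripts to look and compute and a tool call to move; the robot and the scene stay as the last step left them, time stands still between calls to the robot, and variables do not carry over. Pictures are saved under pics/ and viewed, at most 10 in all, crops included, and the job is handed in when it is done.

Besides the shell and the picture viewer there is one more tool, called after "Request:" as name(argument=value, ...) on one line, values as JSON. jog_arm: Moves the arm, as the interface text tells. Its arguments: {"type":"object","properties":{"commands":{"type":"array"},"force":{"type":"number"}},"required":["commands"]}

```bash
mkdir -p pics; cat > h.py <<'E'
import numpy as np, cv2
from bench import status, vision, robot, nets
def ray(cam,uv,z=None,d=None):
    c=vision.calibration(cam);K=np.array(c["camera_matrix"]);R=np.array(c["R"]);t=np.array(c["t"])
    r=np.linalg.inv(K)@[uv[0],uv[1],1]
    if d is None:
        o=-R.T@t;w=R.T@r;return o+w*(z-o[2])/w[2]
    return R.T@(r*d-t)
def proj(cam,X):
    c=vision.calibration(cam);p=np.array(c["camera_matrix"])@(np.array(c["R"])@X+np.array(c["t"]));return p[:2]/p[2]
E
python3 - <<'E'
from h import *
s=status.read_state();print(s["tcp_pos"],s["tool_rot"],s["contact_force"],s["grip_width"])
for cam in("top","side"):
    p,d=vision.grab_frame(cam);cv2.imwrite(f"pics/{cam}0.png",p[:,:,::-1]);np.save(cam+"d.npy",d)
    for l in("selector","gate","lever_stem","lever_grip","column_long","vial_a_mid"):
        print(cam,l,[(np.round(x["xy"],1),round(x["confidence"],2),d[int(x["xy"][1]),int(x["xy"][0])]) for x in nets.tip_of(l,cam)[:2]])
E
```

```text
[185.66400188 622.30686422 230.2957161 ] [-4.53638514e-01 -3.10857535e+00  2.91131713e-03] [ 0.30081137 -0.60689269  0.1779397 ] 85.13043514112736
top selector [(array([341.4, 198. ]), 0.56, np.float32(1433.0394))]
top gate [(array([337.8, 188.9]), 0.97, np.float32(1452.2081))]
top lever_stem [(array([335.6, 189.7]), 0.61, np.float32(1393.5288))]
top lever_grip [(array([333.5, 191. ]), 0.59, np.float32(1384.229))]
top column_long [(array([388.7, 180. ]), 0.75, np.float32(1423.7056))]
top vial_a_mid [(array([299.4, 191.4]), 0.6, np.float32(1407.5409))]
side selector [(array([368. , 282.8]), 0.9, np.float32(923.56537)), (array([443.4, 417.6]), 0.68, np.float32(733.98114))]
side gate [(array([264.2, 390.4]), 0.21, np.float32(781.45605))]
side lever_stem [(array([367.3, 242.3]), 0.63, np.float32(1047.4412))]
side lever_grip [(array([365.4, 228.5]), 0.46, np.float32(1027.3013))]
side column_long [(array([402.8, 281.1]), 0.65, np.float32(910.51953))]
side vial_a_mid [(array([361. , 213.6]), 0.59, np.float32(1111.37))]
```

View pics/top0.png

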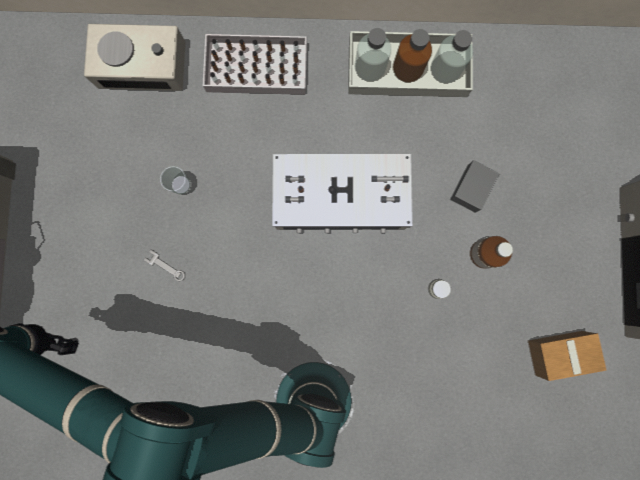

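View pics/side0.png

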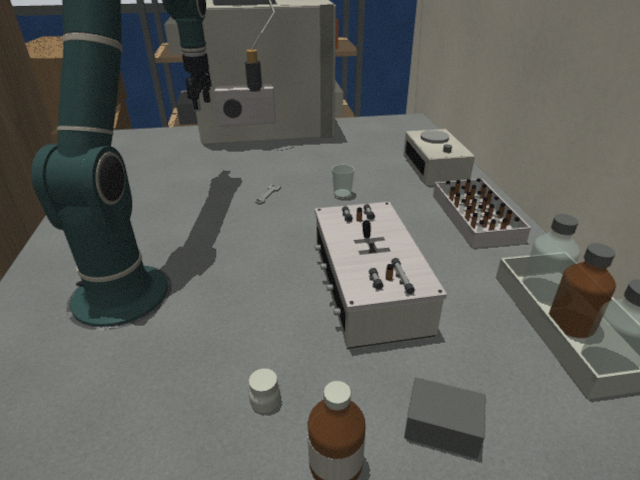

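The top view shows the selector at about (342,190), with the long column at its upper right (390,179), which is the +x end on the -y side. The lever is in the left arm, near (335,190). I'll measure it more closely.

```bash
python3 - <<'E'
from h import *
p=cv2.imread("pics/top0.png");d=np.load("topd.npy")
# white box top: world z map
c=vision.calibration("top");K=np.array(c["camera_matrix"]);R=np.array(c["R"]);t=np.array(c["t"])
print("cam pos",-R.T@t)
v,u=np.mgrid[0:480,0:640];P=(np.stack([u,v,np.ones_like(u)],-1)@np.linalg.inv(K).T*d[...,None]-t)@R
roi=np.zeros((480,640),bool);roi[140:240,260:425]=1
m=roi&(P[...,2]>105)&(P[...,2]<180)
xy=P[m][:,:2].astype(np.float32);print("z med",np.median(P[m][:,2]),cv2.minAreaRect(xy))
for n,uv in (("gate",(337.8,188.9)),("long",(388.7,180))): print(n,ray("top",uv,z=120))
lm=roi&(P[...,2]>136)&(abs(v-190)<20)&(abs(u-335)<25)
for a in np.c_[u[lm],v[lm],P[lm].round()]: print(a.astype(int),end=' ')
s=cv2.imread("pics/side0.png")[190:310,300:450]
cv2.imwrite("pics/crops.png",np.hstack([cv2.resize(p[145:235,265:355],(400,400),interpolation=3),cv2.resize(s[:120,20:140],(400,400),interpolation=3)]))
ds=np.load("sided.npy")
c=vision.calibration("side");K=np.array(c["camera_matrix"]);R=np.array(c["R"]);t=np.array(c["t"])
P=(np.stack([u,v,np.ones_like(u)],-1)@np.linalg.inv(K).T*ds[...,None]-t)@R
lm=(P[...,2]>130)&(abs(v-232)<25)&(abs(u-367)<10)
print()
Q=P[lm]
for a in np.c_[u[lm],v[lm],Q.round()][::3]: print(a.astype(int),end=' ')
E
```

```text
cam pos [ 315.33816748   -8.71136016 1530.26935079]
z med 118.81545979062435 ((586.6658935546875, -64.77520751953125), (201.86146545410156, 381.2234191894531), 1.5266141891479492)
gate [587.24735872 -54.59920313 120.        ]
long [ 615.45340396 -193.67935676  120.        ]
[ 344  171  315   -9 1530] [ 316  181  315   -9 1530] [ 322  183  315   -9 1530] [ 345  184  315   -9 1530] [ 315  185  315   -9 1530] [329 186 586 -30 163] [330 186 586 -32 165] [331 186 586 -35 164] [332 186 586 -38 167] [333 186 588 -40 157] [ 355  186  315   -9 1530] [328 187 585 -27 155] [329 187 583 -30 168] [330 187 583 -32 164] [331 187 583 -35 166] [332 187 583 -38 166] [333 187 584 -40 162] [334 187 584 -43 163] [328 188 581 -27 160] [329 188 579 -30 170] [330 188 580 -32 167] [331 188 579 -35 172] [ 332  188  315   -9 1530] [333 188 580 -40 168] [334 188 580 -43 169] [335 188 585 -46 144] [328 189 578 -27 161] [329 189 578 -30 165] [330 189 578 -33 163] [331 189 578 -35 164] [332 189 577 -38 170] [333 189 577 -40 168] [334 189 579 -43 162] [335 189 580 -46 157] [ 339  189  315   -9 1530] [328 190 576 -2
[... 1794 characters left out ...]
 583 -43 161] [363 226 573 -40 158] [366 226 578 -47 162] [369 226 586 -41 157] [364 227 574 -44 158] [367 227 580 -47 159] [362 228 571 -40 152] [365 228 576 -47 156] [368 228 583 -46 156] [363 229 572 -43 152] [366 229 579 -45 153] [369 229 585 -46 152] [363 230 573 -41 148] [366 230 578 -47 151] [369 230 585 -47 150] [363 231 573 -42 146] [366 231 578 -48 149] [369 231 585 -49 149] [364 232 574 -47 146] [367 232 580 -51 148] [363 233 572 -45 142] [366 233 578 -49 144] [369 233 586 -46 141] [365 234 577 -47 140] [368 234 584 -46 139] [364 235 574 -48 138] [367 235 581 -47 137] [363 236 573 -44 133] [366 236 579 -49 136] [369 236 587 -45 133] [366 237 579 -47 132] [ 372  238  350 -889  707]
```

View pics/crops.png

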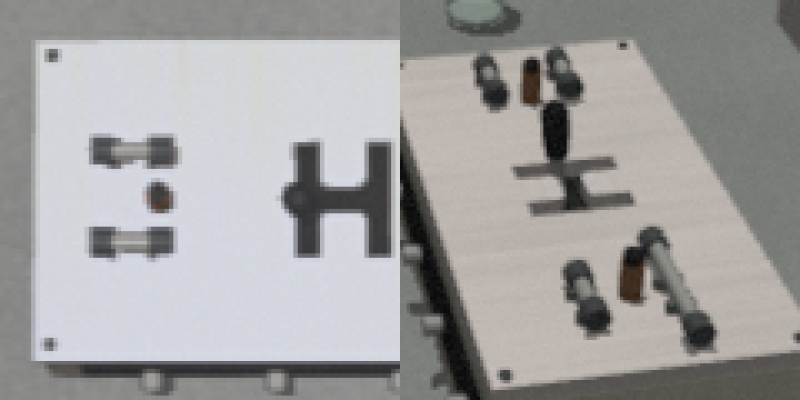

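Lever barrel is at about (578,-36), gate centre at about (586.5,-65), and yaw is about 1.5°. The lever sits near x=-6 local in the +y arm. Now moving to the lever's near side with the fingers shut.

Request:
jog_arm(commands=[[[22,-41,0,1.1,-1],[22,-41,0,1.1,-1],[22,-41,0,1.1,-1],[22,-41,0,1.1,-1],[22,-41,0,1.1,-1],[22,-41,0,1.1,-1],[22,-41,0,1.1,-1],[22,-41,0,1.1,-1]]])

```text
time_s: 1.5
tcp_pos: [362.5, 293.2, 231.7]
tool_rot: [0.212, 3.134, 0.001]
contact_force: [1.4, 0.2, 0.3]
grip_width: -0.2
grasp_force: 0.0
```

Request:
jog_arm(commands=[[[22,-41,0,1.1,-1],[22,-41,0,1.1,-1],[22,-41,0,1.1,-1],[22,-41,0,1.1,-1],[22,-41,0,1.1,-1],[22,-41,0,1.1,-1],[18,-41,0,1.1,-1],[0,0,0,1.1,-1]]])

```text
time_s: 2.3
tcp_pos: [513.7, 1.2, 231.8]
tool_rot: [-0.013, 3.139, -0.005]
contact_force: [-0.8, 0.3, -0.2]
grip_width: -0.4
grasp_force: 0.0
```

Request:
jog_arm(commands=[[[13,-20,0,1,-1],[10,-18,0,0,-1],[0,0,-30,0,-1],[0,0,-30,0,-1],[0,0,-30,0,-1],[0,0,0,0,-1],[0,0,0,0,-1],[0,0,0,0,-1]]])

```text
time_s: 3.1
tcp_pos: [536.0, -29.9, 142.9]
tool_rot: [-0.055, 3.138, 0.0]
contact_force: [0.8, -0.3, 0.3]
grip_width: -0.0
grasp_force: 0.0
```

```bash
python3 - <<'E'
from h import *
for _ in range(2):
    s=status.read_state();print(s["tcp_pos"],s["tool_rot"],s["contact_force"])
    p,d=vision.grab_frame("side")
q=vision.grab_frame("top")[0]
cv2.imwrite("pics/c1.png",cv2.cvtColor(np.hstack([cv2.resize(q[130:250,280:400],(400,400),interpolation=3),cv2.resize(p[180:300,310:430],(400,400),interpolation=3)]),cv2.COLOR_RGB2BGR))
E
```

```text
[535.95875746 -29.87240546 142.94606438] [-5.51308162e-02  3.13830026e+00  3.79481111e-04] [ 0.76857768 -0.32148486  0.29244583]
[536.00020157 -29.94905938 143.05337777] [-5.49331980e-02  3.13795752e+00  4.80543906e-04] [ 0.70983763  0.51018966 -0.00398722]
```

View pics/c1.png

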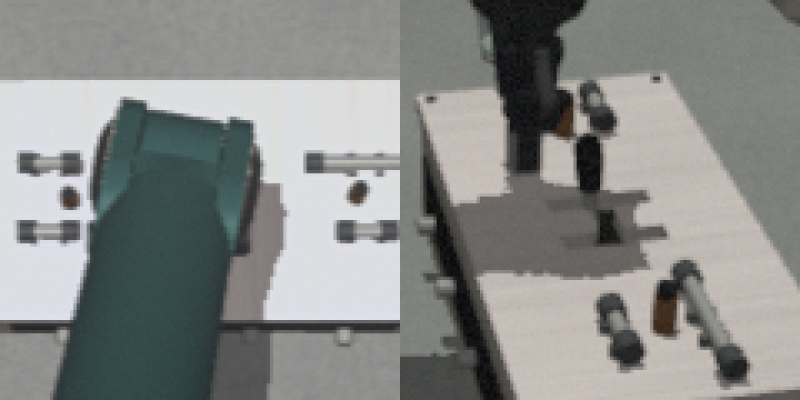

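Request:
jog_arm(commands=[[[6,-6,0,0,-1],[6,0,0,0,-1],[4,0,0,0,-1],[4,0,0,0,-1],[4,0,0,0,-1],[3,0,0,0,-1],[1,0,0,0,-1],[0,0,0,0,-1]]])

```text
time_s: 4.05
tcp_pos: [562.4, -36.0, 141.1]
tool_rot: [0.055, -3.14, -0.0]
contact_force: [-0.8, 0.4, 1.5]
grip_width: -0.1
grasp_force: 1.0
```

```bash
cat >> h.py <<'E'
def lever(u0=355,u1=385,tag=None):
    s=status.read_state();print(np.round(s["tcp_pos"],1),np.round(s["contact_force"],1))
    p,d=vision.grab_frame("side")
    for l in("lever_stem","lever_grip"):
        for x in nets.tip_of(l,"side")[:2]:
            print(l,np.round(x["xy"],1),round(x["confidence"],2),np.round(ray("side",x["xy"],z=120 if l=="lever_stem" else 151),1))
    if tag: cv2.imwrite(f"pics/{tag}.png",cv2.cvtColor(cv2.resize(p[180:300,300:440],(700,600),interpolation=cv2.INTER_CUBIC),cv2.COLOR_RGB2BGR))
E
python3 -c "
from h import *
lever(tag='c2')"
```

```text
[562.4 -36.  141.1] [-0.8  0.4  1.5]
lever_stem [370.5 242.8] 0.56 [588.7 -54.6 120. ]
lever_grip [364.5 228.3] 0.42 [576.6 -39.4 151. ]
```

View pics/c2.png

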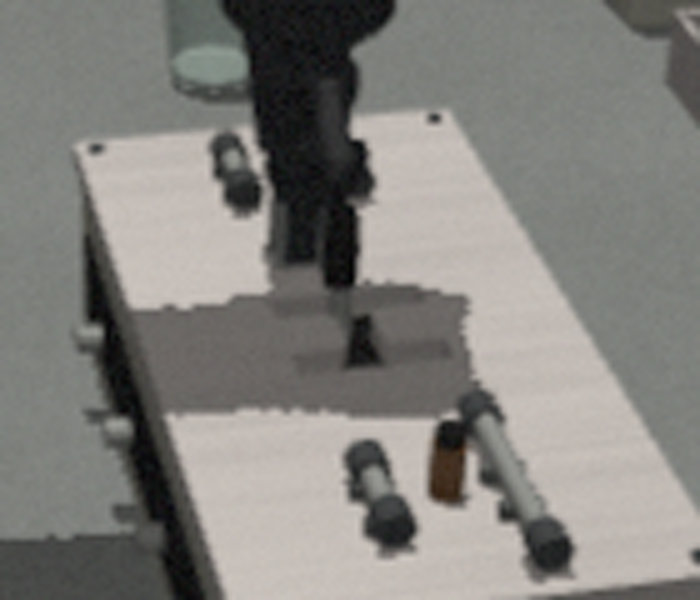

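Request:
jog_arm(commands=[[[2,0,0,0,-1],[1,0,0,0,-1],[0,0,0,0,-1],[0,0,0,0,-1],[0,0,0,0,-1],[0,0,0,0,-1],[0,0,0,0,-1],[0,0,0,0,-1]]])

```text
time_s: 5.0
tcp_pos: [565.8, -36.1, 141.3]
tool_rot: [-0.055, 3.141, 0.0]
contact_force: [-2.9, 1.5, -0.5]
grip_width: 0.0
grasp_force: 0.9
```

```bash
python3 -c "
from h import *
lever(tag='c3')"
```

```text
[565.8 -36.1 141.3] [-2.9  1.5 -0.5]
lever_stem [371.1 245.6] 0.69 [587.3 -65.8 120. ]
lever_grip [368.6 228.4] 0.61 [585.7 -41.3 151. ]
```

View pics/c3.png

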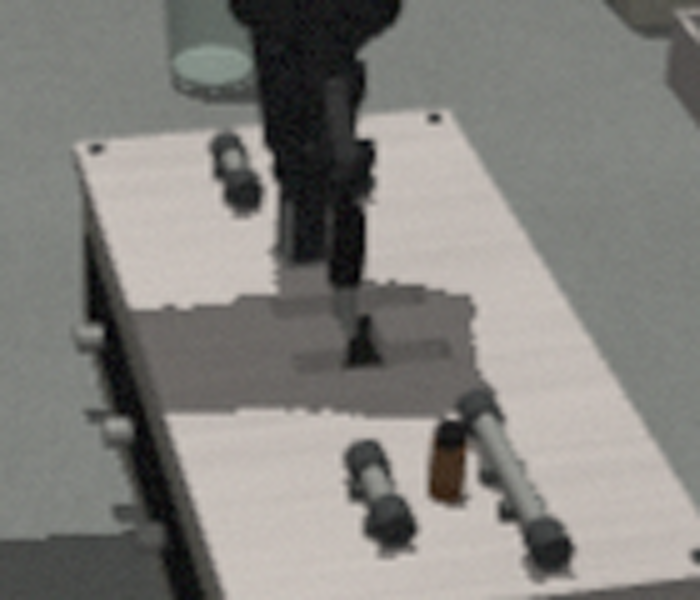

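Request:
jog_arm(commands=[[[-16,0,0,0,-1],[0,0,25,0,-1],[0,0,25,0,-1],[0,22,0,0,-1],[0,16,0,0,-1],[18,0,0,0,-1],[18,0,0,0,-1],[0,0,0,0,-1]]])

```text
time_s: 5.95
tcp_pos: [588.2, 1.6, 191.6]
tool_rot: [-0.055, 3.138, -0.002]
contact_force: [0.0, 0.0, 0.8]
grip_width: 0.1
grasp_force: 0.0
```

Request:
jog_arm(commands=[[[0,0,-20,0,-1],[0,0,-20,0,-1],[0,0,-10,0,-1],[0,0,0,0,-1],[0,-4,0,0,-1],[0,-4,0,0,-1],[0,0,0,0,-1],[0,0,0,0,-1]]])

```text
time_s: 6.75
tcp_pos: [586.1, -6.4, 142.0]
tool_rot: [-0.054, 3.14, 0.0]
contact_force: [0.4, 0.3, -0.3]
grip_width: 0.2
grasp_force: 0.0
```

```bash
python3 -c "
from h import *
lever(tag='c4')"
```

```text
[586.1  -6.4 142. ] [ 0.4  0.3 -0.3]
lever_stem [367.8 243.4] 0.5 [582. -56. 120.]
lever_grip [369.  230.2] 0.46 [584.8 -48.8 151. ]
```

View pics/c4.png

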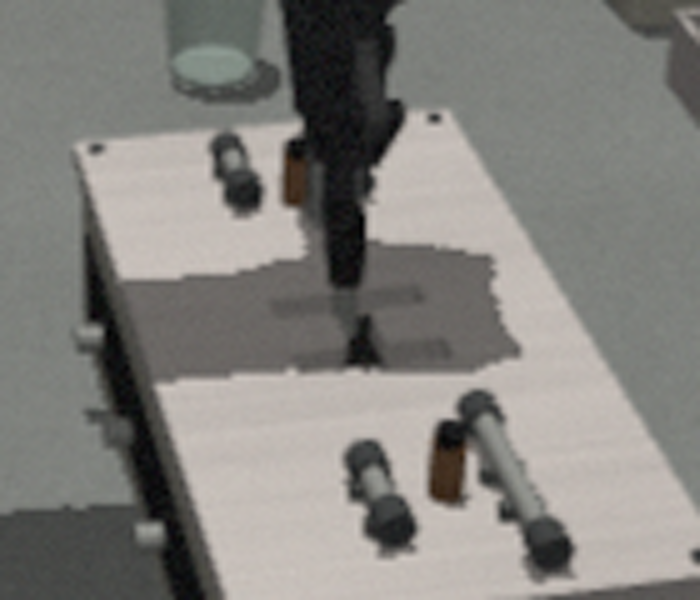

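Request:
jog_arm(commands=[[[0,-8,0,0,-1],[0,-8,0,0,-1],[0,-6,0,0,-1],[0,-6,0,0,-1],[0.5,-6,0,0,-1],[0.5,-5,0,0,-1],[0,-4,0,0,-1],[0,0,0,0,-1]]])

```text
time_s: 7.7
tcp_pos: [586.6, -50.2, 141.2]
tool_rot: [0.053, -3.141, 0.001]
contact_force: [-0.1, 0.1, -0.3]
grip_width: -0.1
grasp_force: 0.1
```

Request:
jog_arm(commands=[[[0,-4,0,0,-1],[0,-3,0,0,-1],[0,-2,0,0,-1],[0,0,0,0,-1],[0,0,0,0,-1],[0,0,0,0,-1],[0,0,0,0,-1],[0,0,0,0,-1]]])

```text
time_s: 8.5
tcp_pos: [586.8, -58.3, 141.3]
tool_rot: [-0.054, 3.141, -0.0]
contact_force: [-0.3, 0.8, 0.2]
grip_width: 0.3
grasp_force: 0.2
```

```bash
python3 -c "
from h import *
lever(tag='c5')"
```

```text
[586.8 -58.3 141.3] [-0.3  0.8  0.2]
lever_stem [405.5 278.6] 0.58 [ 628.4 -193.   120. ]
lever_stem [371. 249.] 0.56 [583.9 -78.9 120. ]
lever_grip [373.4 236.6] 0.49 [588.2 -76.  151. ]
```

View pics/c5.png

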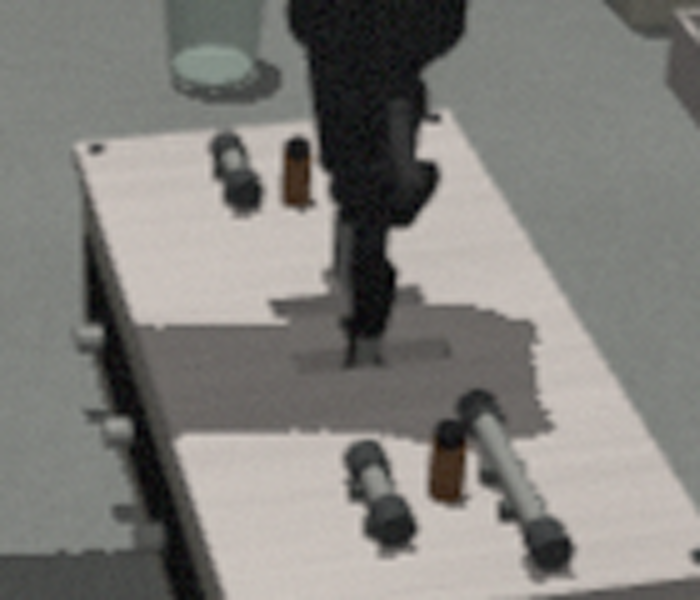

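Request:
jog_arm(commands=[[[0,-3,0,0,-1],[0,-3,0,0,-1],[0,-2,0,0,-1],[0,0,0,0,-1],[0,0,0,0,-1],[0,0,0,0,-1],[0,0,0,0,-1],[0,0,0,0,-1]]])

```text
time_s: 9.45
tcp_pos: [586.8, -66.3, 141.4]
tool_rot: [-0.054, 3.141, -0.0]
contact_force: [0.1, 0.4, -1.1]
grip_width: -0.1
grasp_force: 0.2
```

Request:
jog_arm(commands=[[[0,-1,0,0,-1],[0,-1,0,0,-1],[0,-1,0,0,-1],[0,0,0,0,-1],[0,0,0,0,-1],[0,0,0,0,-1],[0,0,0,0,-1],[0,0,0,0,-1]]])

```text
time_s: 10.25
tcp_pos: [586.8, -69.1, 141.3]
tool_rot: [0.055, -3.141, -0.0]
contact_force: [0.0, 1.8, -1.8]
grip_width: -0.6
grasp_force: 0.9
```

```bash
python3 -c "
from h import *
lever(tag='c6')"
```

```text
[586.8 -69.1 141.3] [ 0.   1.8 -1.8]
lever_stem [374.9 253.9] 0.62 [587.9 -98.6 120. ]
lever_stem [372.1 283.7] 0.33 [ 556.8 -198.3  120. ]
lever_grip [374.9 243. ] 0.64 [ 585.3 -100.9  151. ]
lever_grip [445.2 419.9] 0.3 [ 574.1 -537.   151. ]
```

View pics/c6.png

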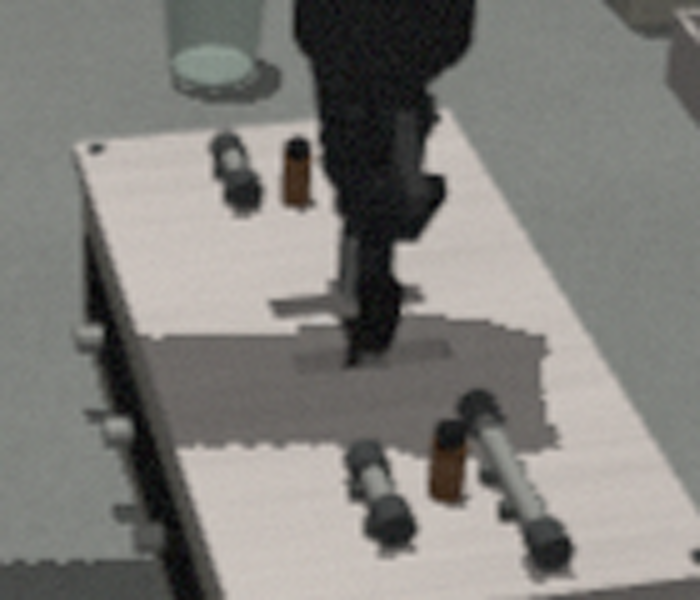

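Request:
jog_arm(commands=[[[0,-1,0,0,-1],[0,-1,0,0,-1],[0,0,0,0,-1],[0,0,0,0,-1],[0,0,0,0,-1],[0,0,0,0,-1],[0,0,0,0,-1],[0,0,0,0,-1]]])

```text
time_s: 11.2
tcp_pos: [586.8, -69.4, 141.2]
tool_rot: [0.056, -3.141, -0.003]
contact_force: [-0.4, 5.5, -0.7]
grip_width: -0.1
grasp_force: 2.7
```

Request:
jog_arm(commands=[[[0,-1,0,0,-1],[0,-1,0,0,-1],[0,0,0,0,-1],[0,0,0,0,-1],[0,0,0,0,-1],[0,0,0,0,-1],[0,0,0,0,-1],[0,0,0,0,-1]]])

```text
time_s: 12.0
tcp_pos: [586.8, -69.7, 141.2]
tool_rot: [0.058, -3.14, -0.006]
contact_force: [-0.6, 9.9, -0.7]
grip_width: 0.0
grasp_force: 4.4
```

Request:
jog_arm(commands=[[[0,8,0,0,-1],[0,8,0,0,-1],[0,0,25,0,-1],[0,0,25,0,-1],[-22,0,0,0,-1],[-23,0,0,0,-1],[0,-18,0,0,-1],[0,-18,0,0,-1]]])

```text
time_s: 12.8
tcp_pos: [541.5, -93.6, 191.8]
tool_rot: [-0.056, 3.14, -0.001]
contact_force: [-0.1, -0.1, -0.3]
grip_width: -0.1
grasp_force: 0.0
```

Request:
jog_arm(commands=[[[0,0,-20,0,-1],[0,0,-20,0,-1],[0,0,-10,0,-1],[0,0,0,0,-1],[8,0,0,0,-1],[6,0,0,0,-1],[0,0,0,0,-1],[0,0,0,0,-1]]])

```text
time_s: 13.6
tcp_pos: [556.2, -93.1, 141.7]
tool_rot: [-0.055, 3.14, -0.0]
contact_force: [0.3, 0.4, -0.2]
grip_width: 0.2
grasp_force: 0.0
```

```bash
python3 -c "
from h import *
lever()"
```

```text
[556.2 -93.1 141.7] [ 0.3  0.4 -0.2]
lever_grip [374.8 242. ] 0.52 [586.1 -97.2 151. ]
lever_grip [374.2 253.9] 0.44 [ 573.9 -140.1  151. ]
```

Lever is in the -y arm at x≈586. Pushing +x.

Request:
jog_arm(commands=[[[6,0,0,0,-1],[6,0,0,0,-1],[6,0,0,0,-1],[6,0,0,0,-1],[6,0,0,0,-1],[6,0,0,0,-1],[3,0,0,0,-1],[0,0,0,0,-1]]])

```text
time_s: 14.55
tcp_pos: [594.9, -93.0, 140.9]
tool_rot: [0.055, -3.141, -0.0]
contact_force: [-1.9, 1.3, -1.5]
grip_width: 0.1
grasp_force: 0.7
```

Request:
jog_arm(commands=[[[2,0,0,0,-1],[1,0,0,0,-1],[1,0,0,0,-1],[1,0,0,0,-1],[0,0,0,0,-1],[0,0,0,0,-1],[0,0,0,0,-1],[0,0,0,0,-1]]])

```text
time_s: 15.35
tcp_pos: [599.8, -93.3, 141.4]
tool_rot: [-0.054, 3.141, -0.0]
contact_force: [-1.8, -0.0, -1.3]
grip_width: -0.1
grasp_force: 1.0
```

Request:
jog_arm(commands=[[[1,0,0,0,-1],[1,0,0,0,-1],[0,0,0,0,-1],[0,0,0,0,-1],[0,0,0,0,-1],[0,0,0,0,-1],[0,0,0,0,-1],[0,0,0,0,-1]]])

```text
time_s: 16.15
tcp_pos: [601.8, -93.1, 141.3]
tool_rot: [-0.055, 3.141, -0.0]
contact_force: [-1.9, -0.4, -1.8]
grip_width: -0.2
grasp_force: 0.9
```

```bash
python3 -c "
from h import *
lever()"
```

```text
[601.8 -93.1 141.3] [-1.9 -0.4 -1.8]
lever_stem [385.5 253.2] 0.44 [611.7 -99.7 120. ]
lever_grip [388.1 243.5] 0.42 [ 613.1 -107.3  151. ]
```

Request:
jog_arm(commands=[[[1,0,0,0,-1],[1,0,0,0,-1],[1,0,0,0,-1],[0,0,0,0,-1],[0,0,0,0,-1],[0,0,0,0,-1],[0,0,0,0,-1],[0,0,0,0,-1]]])

```text
time_s: 17.1
tcp_pos: [604.7, -93.0, 141.2]
tool_rot: [0.055, -3.141, -0.0]
contact_force: [-2.6, -0.3, -1.3]
grip_width: -0.0
grasp_force: 1.3
```

Request:
jog_arm(commands=[[[1,0,0,0,-1],[1,0,0,0,-1],[1,0,0,0,-1],[0,0,0,0,-1],[0,0,0,0,-1],[0,0,0,0,-1],[0,0,0,0,-1],[0,0,0,0,-1]]])

```text
time_s: 17.9
tcp_pos: [606.4, -93.0, 140.9]
tool_rot: [0.054, -3.138, -0.001]
contact_force: [-7.1, 0.8, -0.2]
grip_width: 0.2
grasp_force: 3.2
```

Request:
jog_arm(commands=[[[1,0,0,0,-1],[1,0,0,0,-1],[1,0,0,0,-1],[0,0,0,0,-1],[0,0,0,0,-1],[0,0,0,0,-1],[0,0,0,0,-1],[0,0,0,0,-1]]])

```text
time_s: 18.7
tcp_pos: [608.0, -92.9, 140.5]
tool_rot: [0.054, -3.135, -0.002]
contact_force: [-9.6, 0.7, 1.9]
grip_width: -0.4
grasp_force: 5.0
```

Request:
jog_arm(commands=[[[-15,0,0,0,-1],[-25,0,0,0,-1],[-25,0,0,0,-1],[-10,0,30,0,-1],[0,0,40,0,-1],[-40,0,40,0,-1],[-40,0,0,0,-1],[0,0,0,0,-1]]])

```text
time_s: 19.5
tcp_pos: [458.2, -93.6, 248.3]
tool_rot: [-0.052, 3.138, 0.003]
contact_force: [0.1, -0.4, -0.3]
grip_width: -0.2
grasp_force: 0.0
```

```bash
python3 -c "
from h import *
lever()
p=vision.grab_frame('side')[0];q,d=vision.grab_frame('top')
c=vision.calibration('top');K=np.array(c['camera_matrix']);R=np.array(c['R']);t=np.array(c['t'])
v,u=np.mgrid[0:480,0:640];P=(np.stack([u,v,np.ones_like(u)],-1)@np.linalg.inv(K).T*d[...,None]-t)@R
m=(P[...,2]>140)&(P[...,2]<180)&(abs(P[...,0]-605)<40)&(abs(P[...,1]+80)<35);print(m.sum(),P[m].min(0) if m.any() else 0,P[m].max(0) if m.any() else 0)
cv2.imwrite('pics/c7.png',cv2.cvtColor(np.hstack([cv2.resize(q[140:240,265:420],(400,258),interpolation=3),cv2.resize(p[180:300,300:440],(400,258),interpolation=3)]),cv2.COLOR_RGB2BGR))"
```

```text
[458.2 -93.6 248.3] [ 0.1 -0.4 -0.3]
lever_stem [383.9 250.6] 0.61 [610.8 -89.5 120. ]
lever_grip [390.1 243.3] 0.64 [ 617.5 -107.2  151. ]
lever_grip [261.7 391.2] 0.22 [ 326.6 -449.8  151. ]
63 [ 610.51737145 -101.50318207  141.36043091] [635.74125723 -80.74343303 166.76290642]
```

View pics/c7.png

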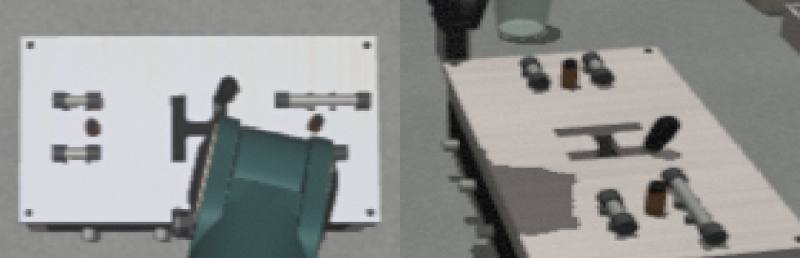

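The lever shows at (228,90) on the left (top camera), at the far -y end beside the long column. The vials are still standing. I'll check numerically that it's fully home by fitting the tilt to the depth points, without another picture.

```bash
cat > fit.py <<'E'
from h import *
from scipy.optimize import least_squares
yaw=np.radians(1.5);G=np.array([586.5,-64.9]);c,s=np.cos(yaw),np.sin(yaw)
def pts(cam):
    p,d=vision.grab_frame(cam);k=vision.calibration(cam);K=np.array(k["camera_matrix"]);R=np.array(k["R"]);t=np.array(k["t"])
    v,u=np.mgrid[0:480,0:640];P=(np.stack([u,v,np.ones_like(u)],-1)@np.linalg.inv(K).T*d[...,None]-t)@R
    box=(abs(P[...,0]-605)<45)&(abs(P[...,1]+80)<40)
    dark=p.max(-1)<70
    pl=(abs(P[...,0]-587)<95)&(abs(P[...,1]+65)<185)&(abs(P[...,2]-120)<8)&(p.min(-1)>150)
    print(cam,"plate z",np.median(P[pl][:,2]))
    q=P[box&dark&(P[...,2]>136)&(P[...,2]<175)]
    return q-[0,0,np.median(P[pl][:,2])-120]
def loc(q):
    e=q[:,:2]-G;return np.c_[c*e[:,0]+s*e[:,1],-s*e[:,0]+c*e[:,1],q[:,2]-10]
def axis(a,b): v=np.array([np.tan(a),np.tan(b),1]);return v/np.linalg.norm(v)
for cam in("top","side"):
    q=loc(pts(cam))
    def res(x):
        n=axis(*x);r=q@n;rad=np.linalg.norm(q-np.outer(r,n),axis=1)
        return np.where(r>160,(r-162),rad-10)
    f=least_squares(res,[.22,-.2],loss="soft_l1",f_scale=2);print(cam,len(q),f.x,np.sqrt(np.mean(f.fun**2)))
E
python3 fit.py
```

```text
top plate z 118.70523902240745
top 49 [ 0.26524345 -0.20462729] 2.3903327651201285
side plate z 119.57770305261033
side 95 [ 0.27023621 -0.19397825] 2.0217284901838046
```

```bash
python3 -c "
from h import *
print(robot.sign_off())"
```

```text
the job is handed in; nothing more can be done
None
```

I pushed the lever through the crossbar and against its stops at the +x end of the -y arm, beside the longest column. The arm is clear and the job is handed in at about 20 s; the depth fit put the tilt at about 0.27 and -0.20 rad, and both vials looked in place.

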